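# Stack the ski wax bars and cork in the wax tray

## Robot

A 6-joint arm with a two-finger parallel gripper is mounted at the origin on the work surface. World frame = base frame: x ahead of the robot, y to its left, z up, the work surface at z = 0. Lengths are in m, angles in rad, forces in N, time in s.
With the tool pointing down it reaches from about 0.325 to 0.775 m from the base axis. Payload 5.5 kg.
Tool frame: the origin (TCP) lies at the very end of the fingers, on their centre line; the grasp point (between the pads) lies 19 mm behind it (grasp_offset is the distance from the TCP to the grasp point, in m); y points along the fingers, z is the direction in which the jaws open and shut, and the axes are right-handed (so a half turn about y gives the same grasp; the last joint's range is limited). The gripper opens to 85 mm and grips with 20 to 120 N. Pads are 22 mm wide; open, the fingers measure 114 mm over their backs; the gripper's body (76 mm by 85 mm) begins 54 mm behind the grasp point. The pads swing forward as they close: fully open they stand 13 mm farther back than shut.
Start: joints at [1.105, 0.091, 1.231, -0, 1.82, -0.057], TCP at [0.239, 0.551, 0.231] pointing down, gripper open.
Joint ranges: [-2.87, 2.87], [-0.86, 2.18], [0.17, 2.46], [-1.51, 4.65], [0.06, 2.69], [-2.65, 2.65]. Speed limits (rad/s): [2.57, 2.57, 3.01, 3.14, 3.14, 3.14].

## Interface

Orientations are given as a rotation vector (axis times angle).
In Python, from plant import read_state, read_camera, get_calibration, finish_job, grasp_offset gives the robot as it stands.
- The arm moves only by the tool play_rows, never from a script. Its argument "targets" is a list that holds one entry, the list of rows, each a list of 4 numbers: the shift along the world's x, y, z in cm, then the turn about the world's z in rad. A call has 1 to 12 rows; each row shifts and turns the commanded pose from where the row before left it; what a row does not reach is not made up. A row lasts 1/8 s, in which the tool goes at most 62.5 mm and 10.7 degrees, less where a joint would pass 70% of its speed; a pose out of reach is approached as far as the arm can. A call is refused whole if a number of a shift passes 6.25 or a number of a turn 0.188, either way. A call with a gripper value outside its range is refused whole. "gripper" is the finger opening in cm, from 0 to 8.54, set as the call begins (left out, the last holds). The fingers move at their own pace and stop on an object; "squeeze" is the grip in N (left out, the last holds). Time passes only in rows, so rows that do not move let the fingers close. It gives the time, the measured TCP pose, the force and the opening at its end, in the units of the state.
- read_state(): the state, without advancing time (a new reading comes with each control period).
- read_camera(name): name is "side" or "top" or "wrist"; returns (picture, depth): 400x640x3 uint8, red, green, blue; 400x640 float32, m along the optical axis (not along the pixel's ray), 0 where there is no reading.
- get_calibration(name): a dict with "K" (3x3 intrinsics, pixels), "R" (3x3) and "t" (3): a world point X has camera coordinates R X + t. Camera axes: x right, y down, z forward; pixel columns grow to the right and rows downward; lengths in m; the calibration is good to about 2 mm. A picture is of the moment at which its call begins: read the wrist's pose just before it. get_calibration takes no time and is no camera call; for the wrist camera it gives the pose at the moment of the call.
- finish_job(): hands the job in, once; it reports no verdict.
The state is a dict: "clock": time; "q": joint angles; "joint_velocities": joint speeds; "joint_efforts": joint torques, N m; "ee_pos": TCP position; "tool_rot": TCP orientation; "wrist_force": force on the tool from outside, world axes, zero at the start; "moment": the same for the moment, N m; "finger_gap": finger opening in m.
Only numpy, scipy, OpenCV 4.12 (cv2) and the standard library are available. Lean on these libraries where they do the work, as an engineer would, in place of code of your own. Each camera call takes 0.05 s, during which the arm holds its last target.

## Task

Pack the wax kit as one neat pile in the shallow aluminium tray: the large wax bar at the bottom in the middle of the tray, then the medium bar, then the small bar, and the polishing cork from the lunch box lid on top. Lay each flat, centred on the one beneath it and lengthwise along the tray, one after another from the bottom up, and let the finished pile stand. Leave the lunch box, boot brush, ice scraper and carabiner where they lie.

Things in the scene. Friction and masses are not known exactly. Their poses are not given: they have to be found in the camera images.
- tray: shallow open rectangular aluminium tray, fixed to the shelf, 178 x 128 mm outside and 12 mm high; its inner floor is 170 x 120 mm and lies 4 mm above the shelf (rim 8 mm above that floor, walls 4 mm). Origin at the centre of its underside; x along its length, y across it, z up. The two ends are alike.
- wax_large_center (a point): the largest cream-coloured ski wax bar of hard plastic wax, a flat block 130 mm long, 56 mm wide and 24 mm high with three score lines across its top; it lies flat on the shelf. This point is its centre, half-way up (12 mm above its underside); x along its length, y across its width, z up. The two ends are alike.
- wax_medium_center (a point): the middle-sized cream-coloured ski wax bar of hard plastic wax, a flat block 100 mm long, 50 mm wide and 24 mm high with two score lines across its top; it lies flat on the shelf. This point is its centre, half-way up (12 mm above its underside); x along its length, y across its width, z up. The two ends are alike.
- wax_small_center (a point): the smallest cream-coloured ski wax bar of hard plastic wax, a flat block 72 mm long, 44 mm wide and 24 mm high with one score line across its top; it lies flat on the shelf. This point is its centre, half-way up (12 mm above its underside); x along its length, y across its width, z up. The two ends are alike.
- cork_center (a point): brown polishing cork, a block 60 mm long, 40 mm wide and 32 mm high, lying on the lid of the lunch box. This point is its centre, half-way up (16 mm above its underside); x along its length, y across its width, z up. The two ends are alike.
- lunch_box: closed stainless steel lunch box with a flat lid, 174 x 119 mm and 58 mm high, loose (0.9 kg), to be left alone. Origin at the centre of its underside; x along its length, z up.
- brush: birch boot brush lying bristles down, 170 mm long, 44 mm wide, 38 mm high, loose, to be left alone. Origin on the shelf under the brush, near its middle; x along its length.
- scraper: flat yellow plastic ice scraper, 100 x 88 mm, 5 mm thick with a ridge 17 mm high along one edge, loose, to be left alone. Origin at the centre of its underside.
- carabiner: silver carabiner lying flat, 90 x 50 mm, 10 mm high, loose, to be left alone. Origin on the shelf at its middle; x along its length.
Mind the look-alikes: they are no part of the job. What is shaped like the part that bears wax_small_center but orange or purple is not meant. Of the things that look like the part that bears cork_center, the larger one is meant.

How it is judged:
By the outcome, as a careful person would: the job done as asked, in the order asked, and still so for the second after the job is handed in, with the robot touching nothing.
It also fails if it takes over 122 s, if anything falls off the work surface, if the arm or the gripper's body presses on something with over 40 N, if the wrist force passes 120 N, or if a joint passes its speed limit or range.

## Working session

There is one attempt and no reset: what is moved stays moved. The work goes in short steps, Python scripts to look and compute and a tool call to move; the robot and the scene stay as the last step left them, time stands still between calls to the robot, and variables do not carry over. Pictures are saved under pics/ and viewed, and the job is handed in when it is done.

Besides the shell and the picture viewer there is one more tool, called by a JSON object that holds its "method" and its "body", one argument or row to a line. play_rows: Moves the arm, as the interface text tells. Its arguments: {"type":"object","properties":{"targets":{"type":"array","items":{"type":"array","items":{"type":"array","items":{"type":"number"}}}},"gripper":{"type":"number"},"squeeze":{"type":"number"}},"required":["targets"]}

```bash
mkdir -p pics; ls
python3 - <<'E'
from plant import *
import cv2, numpy as np
s=read_state(); print(s)
for n in ("top","side","wrist"):
    c=get_calibration(n); p,d=read_camera(n)
    cv2.imwrite(f"pics/{n}0.png",p[:,:,::-1]); np.savez(f"{n}0.npz",p=p,d=d,**c)
    print(n,c,(d>0).mean(),d.max())
E
```

```text
pics
{'clock': 0.0, 'q': array([ 1.10527653e+00,  9.18898133e-02,  1.23190263e+00,  1.89057172e-05,
        1.81982461e+00, -5.67411024e-02]), 'joint_velocities': array([0.00058427, 0.00098678, 0.00110911, 0.00084206, 0.00049329,
       0.00053683]), 'joint_efforts': array([-1.11835532e-03, -4.58716679e+01, -4.18034863e+01, -1.54880081e-04,
        1.11230771e-02,  3.80320091e-05]), 'ee_pos': array([0.23837988, 0.55029337, 0.2301229 ]), 'tool_rot': array([-1.54886606,  0.32115857, -0.3203047 ]), 'wrist_force': array([-0.14152395,  0.0597541 ,  0.66400137]), 'moment': array([ 0.04310542,  0.00261411, -0.03077417]), 'finger_gap': 0.08554672834256238}
top {'K': array([[514.07508011,   0.        , 316.63466314],
       [  0.        , 514.07508011, 198.20214126],
       [  0.        ,   0.        ,   1.        ]]), 'R': array([[ 0.01666778, -0.99984938,  0.00483857],
       [-0.98451516, -0.01725636, -0.17444804],
       [ 0.17450526, -0.00185598, -0.98465449]]), 't': array([0.04409647, 0.55270039, 1.35661869])} 0.99593359375 2.4058566
side {'K': array([[490.85524312,   0.        , 317.17448981],
       [  0.        , 490.85524312, 200.01170144],
       [  0.        ,   0.        ,   1.        ]]), 'R': array([[ 0.72691261, -0.68670684,  0.005636  ],
       [-0.33173569, -0.35832065, -0.87267276],
       [ 0.60128985,  0.63248718, -0.48827296]]), 't': array([-0.34163806,  0.27114581,  1.16377305])} 0.9898203125 3.9999666
wrist {'K': array([[335.52729719,   0.        , 319.79307275],
       [  0.        , 335.52729719, 204.38255597],
       [  0.        ,   0.        ,   1.        ]]), 'R': array([[ 0.39697102,  0.91782935, -0.00181452],
       [ 0.86926727, -0.37533138,  0.32171535],
       [ 0.29459875, -0.12928898, -0.94683469]]), 't': array([-0.60054114, -0.04128578,  0.38170109])} 0.99617578125 1.4852253
```

View pics/top0.png

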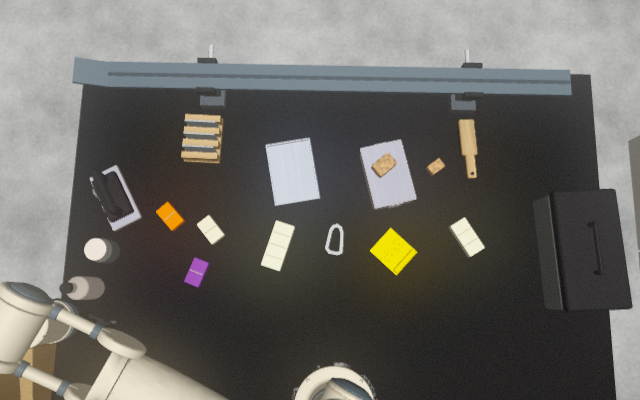

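View pics/side0.png

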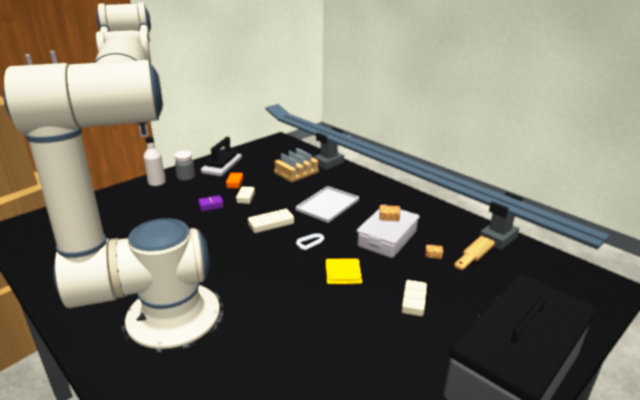

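View pics/wrist0.png

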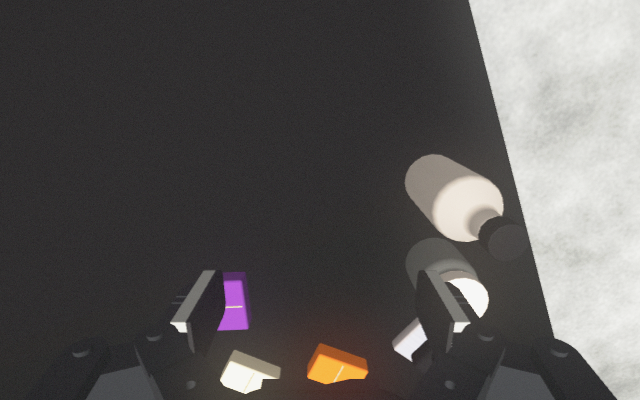

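```bash
cat > h.py <<'E'
import numpy as np, cv2
from scipy.spatial.transform import Rotation as Ro
def deproj(c,d,us,vs):
    K,R,t=c["K"],c["R"],c["t"]
    z=d[vs,us]; x=(us-K[0,2])/K[0,0]*z; y=(vs-K[1,2])/K[1,1]*z
    return (np.stack([x,y,z],-1)-t)@R   # R^T(x-t)
def ray(c,u,v,h):
    K,R,t=c["K"],c["R"],c["t"]
    r=R.T@np.array([(u-K[0,2])/K[0,0],(v-K[1,2])/K[1,1],1.]); o=-R.T@t
    return o+r*(h-o[2])/r[2]
def proj(c,X):
    x=c["R"]@np.asarray(X)+c["t"]; x=c["K"]@x; return x[:2]/x[2]
def blob(c,p,d,seed,r,tol=45,zmin=None):
    """region near seed of like colour -> top-face points"""
    u,v=seed
    hsv=cv2.cvtColor(p,cv2.COLOR_RGB2HSV)
    m=np.zeros(p.shape[:2],np.uint8)
    col=p[v-1:v+2,u-1:u+2].reshape(-1,3).mean(0)
    near=(np.abs(p.astype(float)-col).max(-1)<tol)
    m[max(0,v-r):v+r,max(0,u-r):u+r]=near[max(0,v-r):v+r,max(0,u-r):u+r]
    n,l=cv2.connectedComponents(m); return l==l[v,u]
def rectof(P):
    (cx,cy),(w,h),a=cv2.minAreaRect((P[:,:2]*1000).astype(np.float32))
    if w<h: w,h,a=h,w,a+90
    return cx,cy,w,h,(a+90)%180-90
E
python3 - <<'E'
from h import *
z=dict(np.load("top0.npz")); p,d=z["p"],z["d"]
for n,s,r in [("tray",(292,171),45),("large",(272,255),35),("med",(462,232),30),("small",(205,228),22),("cork",(384,166),20),("box",(388,192),45),("cork2",(436,166),14),("shelf",(340,300),20),("orange",(166,213),20),("purple",(193,277),20)]:
    m=blob(z,p,d,s,r,60); vs,us=np.nonzero(m); P=deproj(z,d,us,vs)
    print(n,m.sum(),"z med %.1f max %.1f"%(np.median(P[:,2])*1e3,np.percentile(P[:,2],95)*1e3),np.round(rectof(P),1), p[s[1],s[0]])
c=cv2.resize(p[110:280,150:490],None,fx=2.3,fy=2.3,interpolation=cv2.INTER_CUBIC); cv2.imwrite("pics/topc.png",c[:,:,::-1]); print(c.shape)
s=dict(np.load("side0.npz"))["p"]; c=cv2.resize(s[165:320,190:460],None,fx=2.9,fy=2.9,interpolation=cv2.INTER_CUBIC); cv2.imwrite("pics/sidec.png",c[:,:,::-1])
E
```

```text
tray 2781 z med 4.5 max 12.3 [516.8 101.9 430.  128.5  10.6] [211 216 224]
large 948 z med 23.9 max 29.2 [403.  109.  174.2 134.   66.3] [236 234 209]
med 639 z med 24.3 max 29.4 [ 366.9 -180.   476.9  100.5  -63.8] [229 223 197]
small 405 z med 23.8 max 28.3 [384.3 225.  367.1  57.5  56.4] [241 235 210]
cork 343 z med 89.5 max 94.5 [499.3 -34.4 422.2  55.  -32.6] [211 178 127]
box 2185 z med 58.3 max 63.6 [491.1 -98.2 444.1 184.4 -17.4] [198 196 207]
cork2 154 z med 23.5 max 28.4 [ 497.6 -118.9  517.2   31.3  -46. ] [219 183 130]
shelf 1600 z med 0.2 max 5.4 [280.5  -6.3 123.9 105.  -89. ] [47 46 41]
orange 382 z med 24.0 max 29.1 [401.  284.6 490.7  59.2  60.7] [243 155   0]
purple 414 z med 23.5 max 28.3 [347.8 377.8  70.8  47.2 -21. ] [164  86 187]
(391, 782, 3)
```

View pics/topc.png

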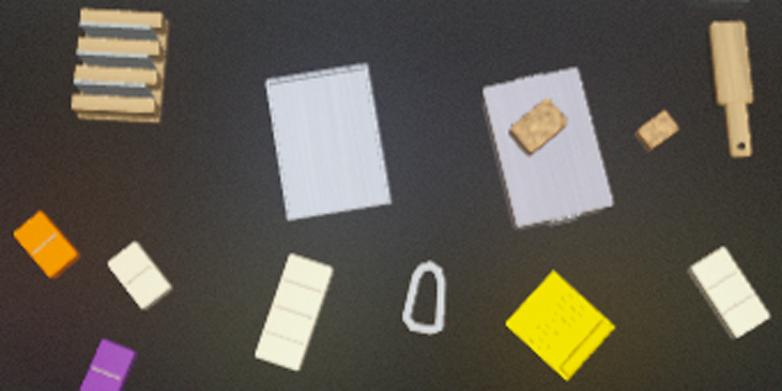

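View pics/sidec.png

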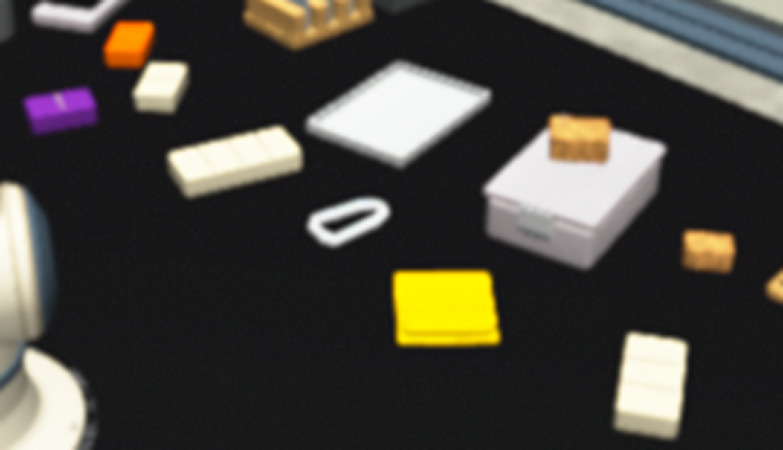

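```bash
cat >> h.py <<'E'
def topface(c,p,d,seed,r,h,tol=60,band=0.008):
    """fit: centroid+PCA angle of the top face (plane z=h), rays cast on the plane"""
    m=blob(c,p,d,seed,r,tol); vs,us=np.nonzero(m); P=deproj(c,d,us,vs)
    k=np.abs(P[:,2]-h)<band
    g=np.zeros(m.shape,np.uint8); g[vs[k],us[k]]=255
    g=cv2.morphologyEx(g,cv2.MORPH_CLOSE,np.ones((3,3)))
    g=cv2.morphologyEx(g,cv2.MORPH_OPEN,np.ones((3,3)))
    vs,us=np.nonzero(g)
    K,R,t=c["K"],c["R"],c["t"]
    D=np.stack([(us-K[0,2])/K[0,0],(vs-K[1,2])/K[1,1],np.ones(len(us))],-1)@R; o=-R.T@t
    X=o+D*((h-o[2])/D[:,2])[:,None]
    return X,np.median(P[k,2]),g
E
python3 - <<'E'
from h import *
from plant import read_state,grasp_offset
print(grasp_offset)
z=dict(np.load("top0.npz")); p,d=z["p"],z["d"]
for n,s,r,h in [("tray",(292,171),45,.008),("large",(272,255),35,.024),("med",(462,232),30,.024),("small",(205,228),22,.024),("cork",(384,166),20,.090),("box",(388,192),45,.058),("cork2",(436,166),14,.024)]:
    X,zm,g=topface(z,p,d,s,r,h); print(n,"z %.1f"%(zm*1e3),np.round(rectof(X),1),np.round(X.mean(0)*1e3,1))
w=dict(np.load("wrist0.npz")); st=read_state()
T=Ro.from_rotvec(st["tool_rot"]).as_matrix(); print("tool axes cols",T.round(3))
o=-w["R"].T@w["t"]; print("cam pos in tool",(T.T@(o-st["ee_pos"])).round(4),"cam fwd in tool",(T.T@w["R"][2]).round(3), "cam right",(T.T@w["R"][0]).round(3))
print("tcp px",proj(w,st["ee_pos"]),"below tcp 0.2", proj(w,st["ee_pos"]-[0,0,.2]))
for u,v in [(178,328),(190,320),(200,300),(205,285),(460,328),(450,320),(435,300),(430,285)]:
    P=deproj(w,w["d"],np.array([u]),np.array([v]))[0]; print(u,v,w["d"][v,u],((P-st["ee_pos"])@T).round(4))
E
```

```text
0.0187
tray z 4.9 [636.9 124.6 179.3 128.3  10.6] [636.  124.7   8. ]
large z 23.9 [423.6 159.  127.6  55.  -17.4] [423.1 159.1  24. ]
med z 24.3 [ 456.3 -361.3   98.7   47.9   32.4] [ 455.9 -361.5   24. ]
small z 23.8 [464.3 345.6  70.9  43.   40.1] [464.4 345.6  24. ]
cork z 89.7 [ 640.9 -125.8   58.5   39.7  -49.1] [ 640.8 -125.7   90. ]
box z 58.2 [ 621.3 -140.1  175.2  117.7   13.8] [ 612.2 -141.2   58. ]
cork2 z 23.7 [ 654.3 -280.1   42.3   28.7  -53.6] [ 654.2 -279.9   24. ]
tool axes cols [[ 0.918 -0.001  0.397]
 [-0.397 -0.001  0.918]
 [-0.    -1.    -0.002]]
cam pos in tool [-0.0841 -0.1432  0.0012] cam fwd in tool [ 0.322  0.947 -0.   ] cam right [-0.001  0.     1.   ]
tcp px [317.33714384 273.51737497] below tcp 0.2 [319.00419089 174.99861097]
178 328 0.110892035 [-0.0097 -0.0514 -0.0457]
190 320 0.11256834 [-0.0111 -0.0491 -0.0424]
200 300 0.12012735 [-0.013  -0.0405 -0.0417]
205 285 0.13199045 [-0.0115 -0.0285 -0.044 ]
460 328 0.11023438 [-0.0102 -0.0519  0.0473]
450 320 0.11109814 [-0.0121 -0.0503  0.0443]
435 300 0.12487373 [-0.0102 -0.0364  0.0441]
430 285 0.13113111 [-0.0121 -0.0292  0.0443]
```

Candidates, in top.png pixels:
- Cream bars: large (278,245, three scores), medium (466,237, two scores), small (210,229, one score). The orange bar (170,216) and purple bar (196,272) are decoys.
- Corks: (384,164) on the lid is the larger, at about 60x40. The one at (436,166) is about 42x29 and is the decoy.
- Flat boxes: (292,171) is the tray, 5 mm high. (388,174) is the lunch box, 58 mm high.

First I go above the large bar for a close wrist view.

{"method": "play_rows", "body": {
  "targets": [
    [[2.05, -4.35, -0.6, 0.0117], [2.05, -4.35, -0.6, 0.0117], [2.05, -4.35, -0.6, 0.0117], [2.05, -4.35, -0.6, 0.0117], [2.05, -4.35, -0.6, 0.0117], [2.05, -4.35, -0.6, 0.0117], [2.05, -4.35, -0.6, 0.0117], [2.05, -4.35, -0.6, 0.0117], [2.05, -4.35, -0.6, 0.0117], [0, 0, 0, 0], [0, 0, 0, 0]]
  ],
  "gripper": 8.5,
  "squeeze": 40
}}

```text
clock: 1.52
ee_pos: [0.4228, 0.1593, 0.1772]
tool_rot: [-1.557, 0.239, -0.238]
wrist_force: [-0.8, 0.6, 0.7]
finger_gap: 0.0849
```

```bash
cat >> h.py <<'E'
def snap(name,n="wrist"):
    from plant import read_state,read_camera,get_calibration
    s=read_state(); c=get_calibration(n); p,d=read_camera(n)
    cv2.imwrite(f"pics/{name}.png",p[:,:,::-1]); z=dict(p=p,d=d,ee=s["ee_pos"],rot=s["tool_rot"],**c); np.savez(name+".npz",**z)
    T=Ro.from_rotvec(s["tool_rot"]).as_matrix(); 
    print("ee",(s["ee_pos"]*1e3).round(1),"jaw deg %.1f"%np.degrees(np.arctan2(T[1,2],T[0,2])),"down",T[:,1].round(3),"gap %.1f"%(s["finger_gap"]*1e3),"t %.1f"%s["clock"],"below px",proj(c,[*s["ee_pos"][:2],.02]).round())
    return z
E
python3 - <<'E'
from h import *
z=snap("w1")
E
```

```text
ee [422.8 159.3 177.2] jaw deg 72.6 down [-0.001  0.    -1.   ] gap 84.9 t 1.5 below px [318. 186.]
```

View pics/w1.png

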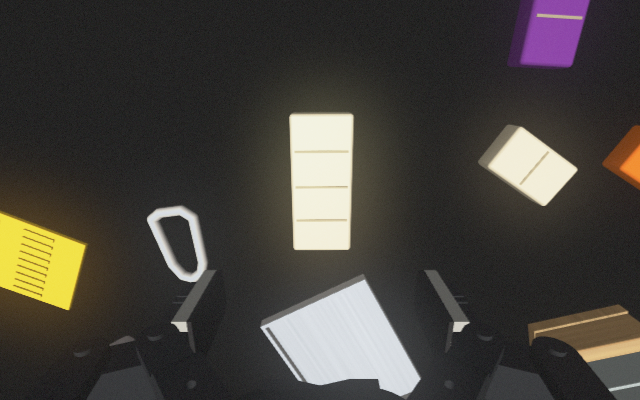

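The wrist view shows the large bar, with three score lines, at corners (290,114) (353,114) (350,249) (294,249). It is square to the jaws, and the carabiner at (180,245) is clear of the fingers.

Run:
```python
from h import *
z=dict(np.load("w1.npz")); p,d=z["p"],z["d"]
for n,s,r,h in [("large",(322,170),80,.024),("small",(520,160),60,.024)]:
    X,zm,g=topface(z,p,d,s,r,h); print(n,"z %.1f"%(zm*1e3),np.round(rectof(X),1),np.round(X.mean(0)*1e3,1))
# two-view triangulation of score centre: top px vs wrist px of top face centroid
t=dict(np.load("top0.npz"))
def tri(a,ua,b,ub):
    A=[]
    for c,u in((a,ua),(b,ub)):
        P=c["K"]@np.c_[c["R"],c["t"]]; A+= [u[0]*P[2]-P[0],u[1]*P[2]-P[1]]
    X=np.linalg.svd(np.array(A))[2][-1]; return X[:3]/X[3]
for sa,ra,sb,rb in [((272,255),35,(322,170),80),((205,228),22,(520,160),60)]:
    ga=topface(t,t["p"],t["d"],sa,ra,.024)[2]; gb=topface(z,p,d,sb,rb,.024)[2]
    # corner-based centres (diagonals) via minAreaRect of contours
    f=lambda g:cv2.minAreaRect(np.argwhere(g)[:,::-1].astype(np.float32))[0]
    print("two-view",tri(t,f(ga),z,f(gb)).round(4))
```

```text
large z 24.7 [422.6 162.1 127.8  54.4 -17.2] [418.6 163.3  24. ]
small z 24.7 [463.1 348.6  70.5  42.4  39.9] [462.3 348.5  24. ]
two-view [ 0.4255  0.1612 -0.0035]
two-view [0.463  0.3453 0.028 ]
```

Run:
```python
from h import *
z=dict(np.load("w1.npz")); p,d=z["p"],z["d"]
C=np.array([ray(z,u,v,.024) for u,v in [(289.5,113.5),(353.5,113.5),(350.5,249.5),(293.5,249.5)]])*1e3
print(C.round(1),C.mean(0).round(1)); print([np.linalg.norm(C[i]-C[i-1]).round(1) for i in range(4)])
c=cv2.resize(p[95:275,255:385],None,fx=3.2,fy=3.2,interpolation=cv2.INTER_CUBIC); cv2.imwrite("pics/w1c.png",c[:,:,::-1])
X,zm,g=topface(z,p,d,(322,170),80,.024); vs,us=np.nonzero(g);print(us.min(),us.max(),vs.min(),vs.max())
```

```text
[[353.2 155.5  24. ]
 [369.5 207.7  24. ]
 [492.7 170.4  24. ]
 [476.  117.2  24. ]] [422.9 162.7  24. ]
[np.float64(128.6), np.float64(54.7), np.float64(128.6), np.float64(55.7)]
290 352 114 249
```

View pics/w1c.png

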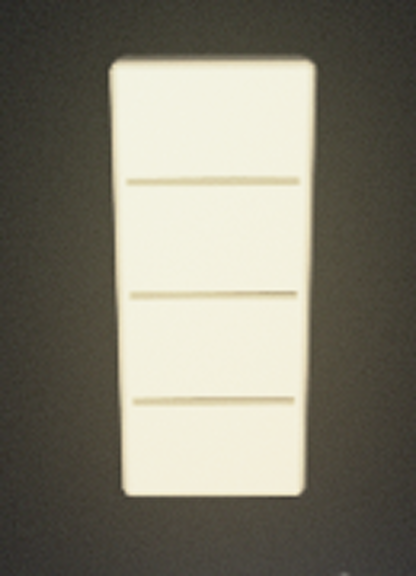

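{"method": "play_rows", "body": {
  "targets": [
    [[0, 0.15, -4.5, 0], [0, 0, -4.5, 0], [0, 0, -4, 0], [0, 0, -2.5, 0], [0, 0, -1, 0], [0, 0, -0.7, 0], [0, 0, 0, 0]]
  ]
}}

```text
clock: 2.45
ee_pos: [0.4233, 0.161, 0.0059]
tool_rot: [-1.557, 0.237, -0.238]
wrist_force: [0.1, -0.5, -0.1]
finger_gap: 0.0848
```

{"method": "play_rows", "body": {
  "targets": [
    [[0, 0, 0, 0], [0, 0, 0, 0], [0, 0, 0, 0], [0, 0, 0, 0]]
  ],
  "gripper": 5.3,
  "squeeze": 40
}}

```text
clock: 2.95
ee_pos: [0.4237, 0.1608, 0.0065]
tool_rot: [-1.557, 0.237, -0.24]
wrist_force: [-0.0, -0.6, 6.3]
finger_gap: 0.0551
```

Run:
```python
from h import *
from plant import read_state
s=read_state(); print(s["wrist_force"],s["finger_gap"],s["ee_pos"])
z=snap("w2")
s=read_state(); print(s["wrist_force"],s["finger_gap"],s["ee_pos"])
```

```text
[-0.01044651 -0.5915239   6.28796728] 0.05506336057681908 [0.42373457 0.16076943 0.0064514 ]
ee [423.7 160.8   6.5] jaw deg 72.6 down [ 0.002  0.001 -1.   ] gap 55.1 t 3.0 below px [317. 289.]
[-0.09888175 -0.26304103  6.00191504] 0.05493625012240942 [0.42375379 0.16074377 0.00647485]
```

View pics/w2.png

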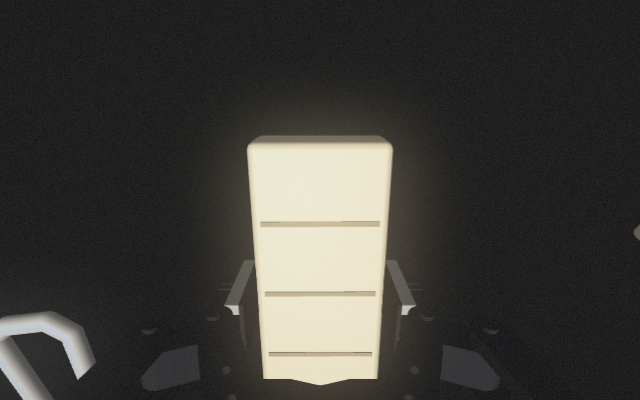

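{"method": "play_rows", "body": {
  "targets": [
    [[0, 0, 3, 0], [0, 0, 5, 0], [2.6, -0.45, 3, 0.061], [2.6, -0.45, 2, 0.061], [2.6, -0.45, 0, 0.061], [2.6, -0.45, 0, 0.061], [2.6, -0.45, 0, 0.061], [2.6, -0.45, 0, 0.061], [2.6, -0.45, 0, 0.061], [2.6, -0.45, 0, 0.061], [0.5, 0, 0, 0], [0, 0, 0, 0]]
  ]
}}

```text
clock: 4.5
ee_pos: [0.6355, 0.1246, 0.1344]
tool_rot: [-1.566, -0.143, 0.145]
wrist_force: [0.3, -0.2, -2.1]
finger_gap: 0.0549
```

Run:
```python
from h import *
z=dict(np.load("w2.npz"))
T=Ro.from_rotvec(z["rot"]).as_matrix()
print("in-hand score mid (tool mm)",((ray(z,320,293.5,.024)-z["ee"])@T*1e3).round(1))
z=snap("w3")
z=snap("t3","top")
c=cv2.resize(z["p"][125:215,250:330],None,fx=6,fy=6,interpolation=cv2.INTER_CUBIC); cv2.imwrite("pics/t3c.png",c[:,:,::-1])
```

```text
in-hand score mid (tool mm) [ -0.2 -17.5   1.4]
ee [635.5 124.6 134.4] jaw deg 100.5 down [-0.002 -0.    -1.   ] gap 54.9 t 4.5 below px [318. 199.]
ee [635.3 124.8 134.8] jaw deg 100.5 down [-0.001 -0.    -1.   ] gap 55.3 t 4.5 below px [292. 170.]
```

View pics/w3.png

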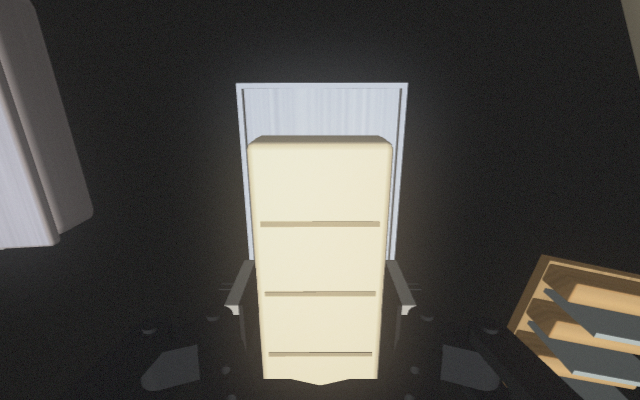

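Run:
```python
from h import *
z=dict(np.load("w3.npz")); p=z["p"]
c=cv2.resize(p[70:270,220:420],None,fx=2.9,fy=2.9,interpolation=cv2.INTER_CUBIC); cv2.imwrite("pics/w3c.png",c[:,:,::-1])
```

```text
(no output)
```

View pics/w3c.png

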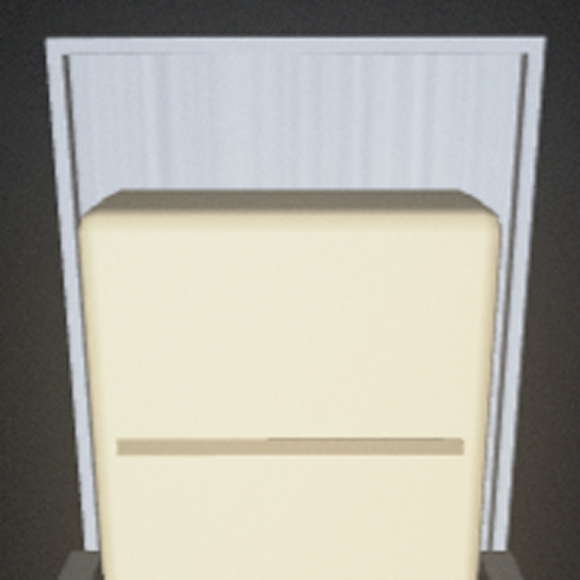

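View pics/t3c.png

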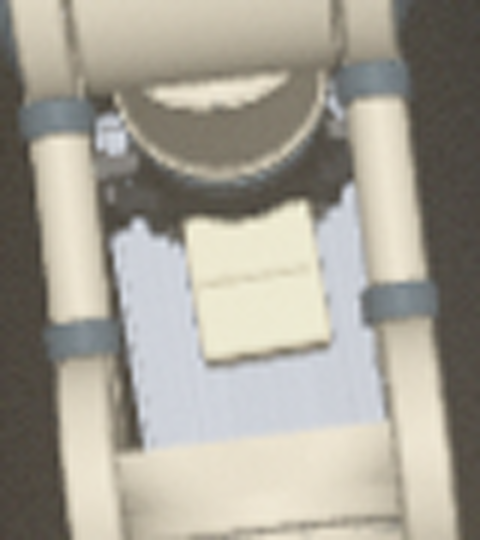

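Run:
```python
from h import *
z=dict(np.load("w3.npz")); T=Ro.from_rotvec(z["rot"]).as_matrix()
P=[ray(z,u,v,.012) for u,v in [(235.9,83.1),(408.3,83.1),(249.7,259.7),(394.5,259.7)]]
L=[((q-z["ee"])@T*1e3) for q in P]
for q,l in zip(P,L): print((q*1e3).round(1),l.round(1))
d=P[2]-P[0];e=P[3]-P[1]; print("edge deg",[np.degrees(np.arctan2(v[1],v[0])).round(2) for v in (d,e,P[1]-P[0])])
ax=(d/np.linalg.norm(d)+e/np.linalg.norm(e));ax/=np.linalg.norm(ax)
m=(P[0]+P[1])/2; print("centre",((m+ax*.089)*1e3).round(1), "width",np.linalg.norm(P[1]-P[0]))
# top camera, rim
t=dict(np.load("top0.npz"))
for n,s,r,h in [("tray",(292,171),45,.012)]:
    X,zm,g=topface(t,t["p"],t["d"],s,r,h,band=.02); print(np.round(rectof(X),1))
c=cv2.resize(t["p"][125:215,250:330],None,fx=6,fy=6,interpolation=cv2.INTER_CUBIC); cv2.imwrite("pics/t0c.png",c[:,:,::-1])
```

```text
[559.5  48.6  12. ] [-88.3 122.5 -60.9]
[536. 175.  12.] [-88.4 122.6  67.6]
[704.1  76.   12. ] [ 58.8 122.3 -60.4]
[680.7 202.1  12. ] [ 58.8 122.3  67.9]
edge deg [np.float64(10.71), np.float64(10.62), np.float64(100.54)]
centre [635.2 128.3  12. ] width 0.12850867060318344
[635.9 124.4 178.8 127.9  10.6]
```

View pics/t0c.png

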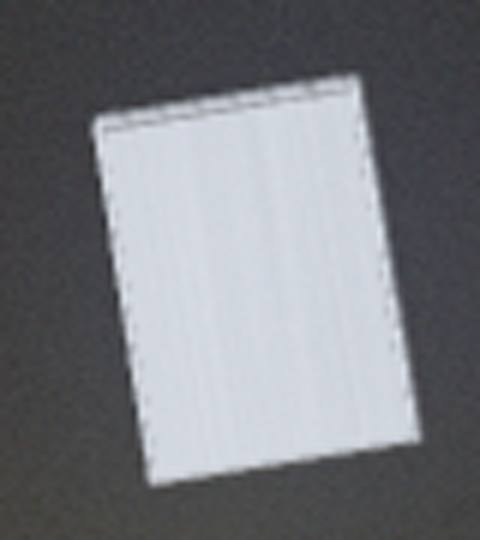

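{"method": "play_rows", "body": {
  "targets": [
    [[0.05, 0.02, -4, 0], [0, 0, -4, 0], [0, 0, -2.5, 0], [0, 0, -1, 0], [0, 0, -0.6, 0], [0, 0, 0, 0]]
  ]
}}

```text
clock: 5.35
ee_pos: [0.6369, 0.1249, 0.0153]
tool_rot: [-1.566, -0.146, 0.144]
wrist_force: [0.4, -0.6, -1.4]
finger_gap: 0.0549
```

{"method": "play_rows", "body": {
  "targets": [
    [[-0.1, 0, -0.2, 0], [0, 0, -0.15, 0], [0, 0, 0, 0]]
  ]
}}

```text
clock: 5.72
ee_pos: [0.6355, 0.1248, 0.0109]
tool_rot: [-1.566, -0.145, 0.145]
wrist_force: [0.2, -0.9, -0.8]
finger_gap: 0.055
```

{"method": "play_rows", "body": {
  "targets": [
    [[0, 0, -0.06, 0], [0, 0, 0, 0]]
  ]
}}

```text
clock: 5.98
ee_pos: [0.6357, 0.1248, 0.0106]
tool_rot: [-1.566, -0.145, 0.145]
wrist_force: [-0.3, -0.3, 0.3]
finger_gap: 0.055
```

{"method": "play_rows", "body": {
  "targets": [
    [[0, 0, 0, 0], [0, 0, 0, 0], [0, 0, 0, 0], [0, 0, 1, 0], [0, 0, 4, 0], [0, 0, 5, 0], [0, 0, 4, 0], [0, 0, 0, 0]]
  ],
  "gripper": 7.0
}}

```text
clock: 6.98
ee_pos: [0.6376, 0.1251, 0.1568]
tool_rot: [-1.565, -0.153, 0.137]
wrist_force: [-0.2, -1.1, 0.2]
finger_gap: 0.0701
```

Run:
```python
from h import *
z=snap("w4")
```

```text
ee [637.6 125.1 156.8] jaw deg 100.6 down [ 0.01   0.001 -1.   ] gap 70.1 t 7.0 below px [318. 190.]
```

View pics/w4.png

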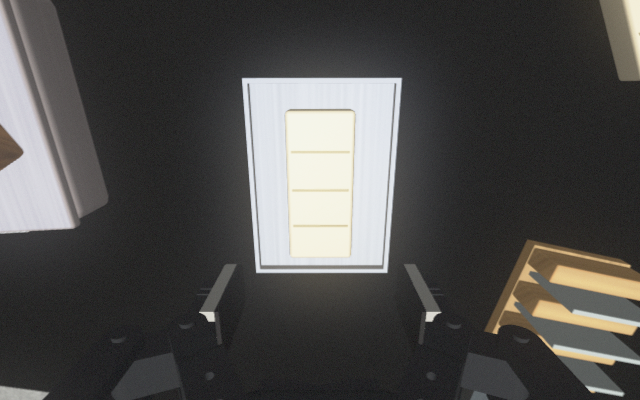

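Run:
```python
from h import *
z=dict(np.load("w4.npz")); T=Ro.from_rotvec(z["rot"]).as_matrix()
c=cv2.resize(z["p"][70:280,235:410],None,fx=2.8,fy=2.8,interpolation=cv2.INTER_CUBIC); cv2.imwrite("pics/w4c.png",c[:,:,::-1])
def rect(pts,h):
    P=np.array([ray(z,u,v,h) for u,v in pts])*1e3
    return P.mean(0).round(1),((P.mean(0)-z["ee"]*1e3)@T).round(1),[np.linalg.norm(P[i]-P[i-1]).round(1) for i in range(4)],np.degrees(np.arctan2(*(P[2]+P[3]-P[0]-P[1])[[1,0]])).round(2)
print(rect([(243,78.5),(401,78.5),(388,272.5),(257,272.5)],.012))
print(rect([(286,110),(355,110),(351,257.5),(290,257.5)],.028))
```

```text
(array([635. , 128.5,  12. ]), array([ -3.4, 144.8,   3.9]), [np.float64(177.5), np.float64(126.7), np.float64(177.5), np.float64(128.0)], np.float64(10.89))
(array([634.4, 126.7,  28. ]), array([ -4.2, 128.8,   2.3]), [np.float64(129.1), np.float64(53.8), np.float64(129.1), np.float64(55.4)], np.float64(10.65))
```

View pics/w4c.png

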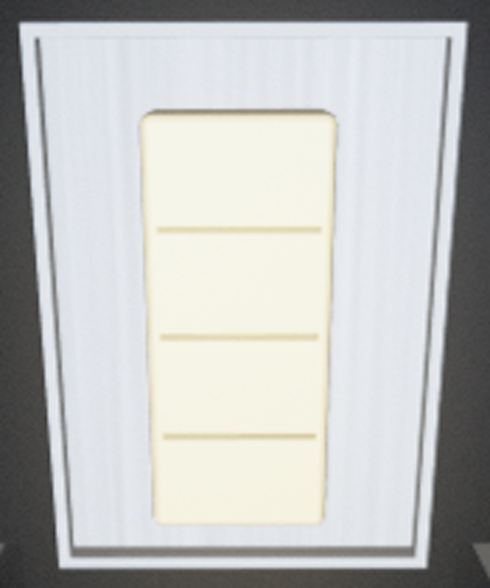

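The large bar sits about 1 mm from the tray centre, parallel to it (10.65° against 10.6 to 10.9°). Next is the medium bar.

{"method": "play_rows", "body": {
  "targets": [
    [[-1.14, -3.04, 0.1, -0.1726], [-1.14, -3.04, 0.1, -0.1726], [-1.14, -3.04, 0.1, -0.1726], [-1.14, -3.04, 0.1, -0.1726], [-1.14, -3.04, 0.1, -0.1726], [-1.14, -3.04, 0.1, -0.1726], [-1.14, -3.04, 0.1, -0.1726], [-1.14, -3.04, 0.1, -0.1726], [-1.14, -3.04, 0.1, -0.1726], [-1.14, -3.04, 0.1, -0.1726], [-1.14, -3.04, 0.1, -0.1726], [-1.14, -3.04, 0.1, -0.1726]]
  ],
  "gripper": 8.5
}}

```text
clock: 8.52
ee_pos: [0.4976, -0.2406, 0.1604]
tool_rot: [-1.041, 1.445, -1.44]
wrist_force: [0.2, -0.5, 0.1]
finger_gap: 0.0849
```

{"method": "play_rows", "body": {
  "targets": [
    [[-1.14, -3.04, 0.1, -0.1726], [-1.14, -3.04, 0.1, -0.1726], [-1.14, -3.04, 0.1, -0.1726], [-1.14, -3.04, 0.1, -0.1726], [0, 0, 0, 0], [0, 0, 0, 0]]
  ]
}}

```text
clock: 9.28
ee_pos: [0.453, -0.3609, 0.165]
tool_rot: [-0.554, 1.903, -1.899]
wrist_force: [-0.0, 0.8, 0.4]
finger_gap: 0.0849
```

Run:
```python
from h import *
z=snap("w5")
```

```text
ee [ 453.  -360.9  165. ] jaw deg -57.5 down [-0.001  0.002 -1.   ] gap 84.9 t 9.3 below px [322. 189.]
```

View pics/w5.png

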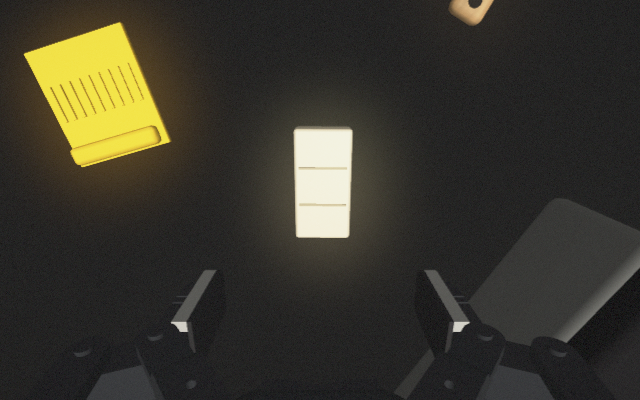

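Run:
```python
from h import *
z=dict(np.load("w5.npz")); T=Ro.from_rotvec(z["rot"]).as_matrix()
def rect(pts,h):
    P=np.array([ray(z,u,v,h) for u,v in pts])*1e3
    return P.mean(0).round(1),((P.mean(0)-z["ee"]*1e3)@T).round(1),[np.linalg.norm(P[i]-P[i-1]).round(1) for i in range(4)],np.degrees(np.arctan2(*(P[2]+P[3]-P[0]-P[1])[[1,0]])).round(2)
print(rect([(294,128.5),(352,128.5),(349.5,237.5),(297,237.5)],.024))
for u,v in [(557,202),(500,250),(600,230),(470,310),(410,385)]:
    P=deproj(z,z["d"],np.array([u]),np.array([v]))[0]; print(u,v,P.round(3),((P-z["ee"])@T).round(3))
```

```text
(array([ 456.6, -359.8,   24. ]), array([ -3.6, 141. ,   1.3]), [np.float64(99.1), np.float64(48.2), np.float64(99.0), np.float64(48.6)], np.float64(-147.2))
557 202 [ 0.557 -0.551  0.014] [0.014 0.15  0.217]
500 250 [ 0.491 -0.551  0.001] [0.07  0.164 0.181]
600 230 [ 0.552 -0.55   0.071] [0.018 0.094 0.213]
470 310 [ 0.488 -0.402  0.205] [-0.008 -0.04   0.053]
410 385 [ 0.315 -0.565  0.021] [0.225 0.144 0.098]
```

{"method": "play_rows", "body": {
  "targets": [
    [[0.27, 0.17, -4.5, 0], [0, 0, -4.5, 0], [0, 0, -3.5, 0], [0, 0, -2, 0], [0, 0, -0.9, 0], [0, 0, -0.5, 0.004], [0, 0, 0, 0]]
  ]
}}

```text
clock: 10.2
ee_pos: [0.4563, -0.3603, 0.0082]
tool_rot: [-0.554, 1.897, -1.9]
wrist_force: [-0.7, 0.2, 0.3]
finger_gap: 0.0846
```

{"method": "play_rows", "body": {
  "targets": [
    [[0, 0, 0, 0], [0, 0, 0, 0], [0, 0, 0, 0], [0, 0, 0, 0], [0, 0, 0, 0]]
  ],
  "gripper": 4.6
}}

```text
clock: 10.82
ee_pos: [0.4563, -0.3604, 0.0082]
tool_rot: [-0.554, 1.897, -1.9]
wrist_force: [-0.3, -0.0, 4.6]
finger_gap: 0.049
```

Run:
```python
from h import *
z=snap("w6")
```

```text
ee [ 456.3 -360.4    8.2] jaw deg -57.4 down [ 0.001 -0.001 -1.   ] gap 49.0 t 10.8 below px [323. 285.]
```

View pics/w6.png

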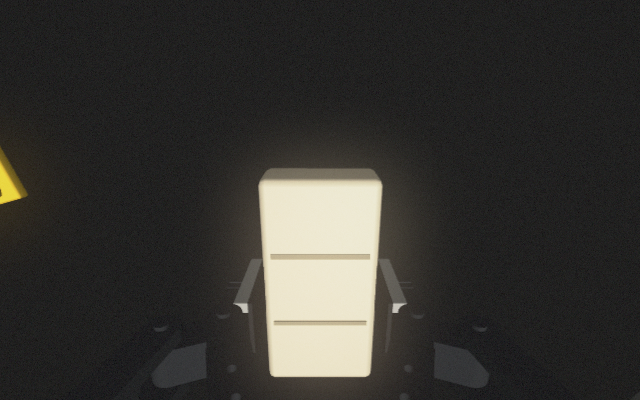

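Run:
```python
from h import *
z=dict(np.load("w6.npz")); T=Ro.from_rotvec(z["rot"]).as_matrix()
for v in (257,323,182,376.5): print(v,((ray(z,320,v,.024)-z["ee"])@T*1e3).round(1))
z=dict(np.load("w2.npz")); T=Ro.from_rotvec(z["rot"]).as_matrix()
for v in (224,293.5,353.5,148): print(v,((ray(z,320,v,.024)-z["ee"])@T*1e3).round(1))
```

```text
257 [-16.4 -15.8  -1.4]
323 [ 17.3 -15.8  -1.4]
182 [-49.3 -15.7  -1.5]
376.5 [ 48.5 -15.8  -1.4]
224 [-32.8 -17.6   1.4]
293.5 [ -0.2 -17.5   1.4]
353.5 [ 32.4 -17.5   1.4]
148 [-63.5 -17.6   1.4]
```

Run:
```python
from h import *
z=snap("t6","top"); p,d=z["p"],z["d"]
u,v=proj(z,[.6357,.1248,.028]).astype(int); print(u,v)
c=cv2.resize(p[125:215,250:330],None,fx=6,fy=6,interpolation=cv2.INTER_CUBIC); cv2.imwrite("pics/t6c.png",c[:,:,::-1])
```

```text
ee [ 456.3 -360.4    8.2] jaw deg -57.4 down [ 0.001 -0.001 -1.   ] gap 49.3 t 10.9 below px [466. 237.]
291 169
```

View pics/t6c.png

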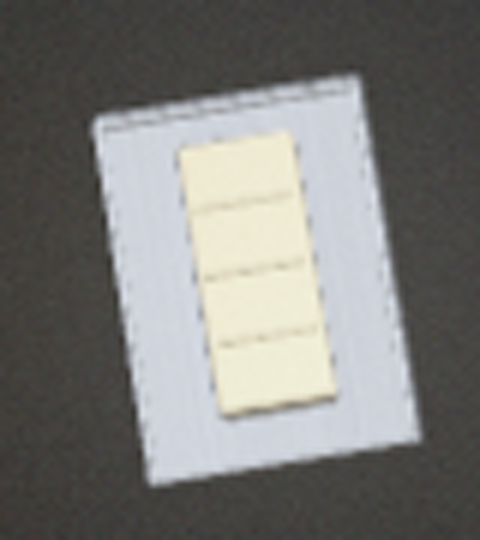

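Run:
```python
from h import *
z=dict(np.load("t6.npz")); 
def cen(pts,h):
    P=np.array([ray(z,250+(u+.5)/6-.5,125+(v+.5)/6-.5,h) for u,v in pts])*1e3
    return P.mean(0).round(1),[np.linalg.norm(P[i]-P[i-1]).round(1) for i in range(4)]
print(cen([(180,150),(294,132),(336,394),(222,411)],.028))
print(cen([(94,117),(358,74),(420,440),(152,484)],.012))
p,d=z["p"],z["d"]
X,zm,g=topface(z,p,d,(287,180),40,.028,tol=28); print("bar",zm,np.round(rectof(X),1),X.mean(0))
for i in range(2):
    b=(p[:,:,0].astype(int)-p[:,:,2]);
m=np.zeros(p.shape[:2],bool); m[125:215,250:330]=(b>-2)[125:215,250:330]&(p[:,:,0]>140)[125:215,250:330]
vs,us=np.nonzero(m); X=np.array([ray(z,u,v,.028) for u,v in zip(us,vs)]); print(len(X),np.round(rectof(X),1),X.mean(0).round(4))
```

```text
(array([635.3, 122.3,  28. ]), [np.float64(126.5), np.float64(54.2), np.float64(127.2), np.float64(53.4)])
(array([636.2, 123.9,  12. ]), [np.float64(179.6), np.float64(127.5), np.float64(179.9), np.float64(126.7)])
bar 0.028049996812092883 [635.6 123.2 127.6  54.5  10.6] [0.63519132 0.12309307 0.028     ]
938 [634.5 123.  133.7  56.8  10.7] [0.6343 0.123  0.028 ]
```

{"method": "play_rows", "body": {
  "targets": [
    [[0, 0, 3, 0], [0, 0, 5, 0], [0, 0, 5, 0], [1.81, 4.85, 5, -0.0384], [1.81, 4.85, 0, -0.0384], [1.81, 4.85, 0, -0.0384], [1.81, 4.85, 0, -0.0384], [1.81, 4.85, 0, -0.0384], [1.81, 4.85, 0, -0.0384], [1.81, 4.85, 0, -0.0384], [1.81, 4.85, 0, -0.0384], [1.81, 4.85, 0, -0.0384]]
  ]
}}

```text
clock: 12.42
ee_pos: [0.6164, 0.0718, 0.1796]
tool_rot: [-0.236, 2.105, -2.105]
wrist_force: [-0.6, -0.3, -1.7]
finger_gap: 0.049
```

{"method": "play_rows", "body": {
  "targets": [
    [[1.81, 4.85, -3, -0.0384], [0, 0, -4, 0], [0, 0, -2.5, 0], [0, 0, 0, 0], [0, 0, 0, 0]]
  ]
}}

```text
clock: 13.05
ee_pos: [0.6348, 0.1186, 0.0867]
tool_rot: [-0.195, 2.124, -2.124]
wrist_force: [-0.6, -0.4, -1.4]
finger_gap: 0.0491
```

Run:
```python
from h import *
z=snap("w7")
```

```text
ee [634.8 118.6  86.7] jaw deg -79.4 down [ 0.001  0.    -1.   ] gap 49.1 t 13.1 below px [322. 220.]
```

View pics/w7.png

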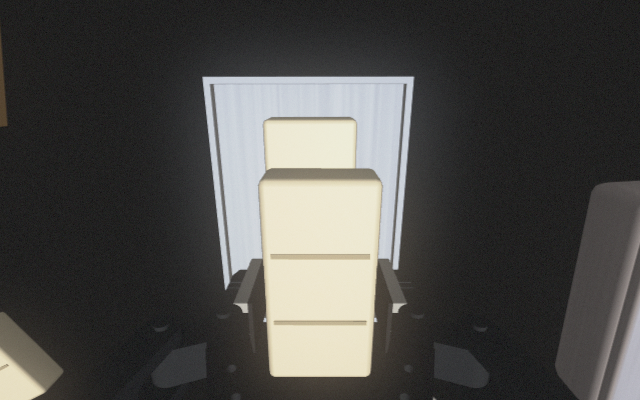

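{"method": "play_rows", "body": {
  "targets": [
    [[0.2, 0.64, -2, 0], [0, 0, -1.5, 0], [0, 0, -0.8, 0], [0, 0, 0, 0], [0, 0, 0, 0]]
  ]
}}

```text
clock: 13.72
ee_pos: [0.6367, 0.125, 0.0431]
tool_rot: [-0.196, 2.124, -2.124]
wrist_force: [0.1, 0.2, -0.9]
finger_gap: 0.0494
```

{"method": "play_rows", "body": {
  "targets": [
    [[0.03, 0, -0.4, 0], [0, 0, -0.2, 0], [0, 0, 0, 0], [0, 0, 0, 0]]
  ]
}}

```text
clock: 14.22
ee_pos: [0.6367, 0.1251, 0.0367]
tool_rot: [-0.197, 2.125, -2.125]
wrist_force: [-0.4, 0.2, -0.9]
finger_gap: 0.0493
```

{"method": "play_rows", "body": {
  "targets": [
    [[0, 0, -0.06, 0], [0, 0, 0, 0]]
  ]
}}

```text
clock: 14.48
ee_pos: [0.6368, 0.1251, 0.0363]
tool_rot: [-0.196, 2.125, -2.125]
wrist_force: [-0.4, -0.3, 0.7]
finger_gap: 0.0489
```

{"method": "play_rows", "body": {
  "targets": [
    [[0, 0, 0, 0], [0, 0, 0, 0], [0, 0, 0, 0], [0, 0, 1, 0], [0, 0, 3, 0], [0, 0, 4, 0], [0, 0, 4, 0], [0, 0, 0, 0], [0, 0, 0, 0]]
  ],
  "gripper": 6.6
}}

```text
clock: 15.6
ee_pos: [0.6367, 0.1251, 0.156]
tool_rot: [-0.196, 2.125, -2.125]
wrist_force: [-0.3, -0.6, 0.7]
finger_gap: 0.0661
```

Run:
```python
from h import *
z=snap("w8")
c=cv2.resize(z["p"][60:300,210:430],None,fx=2.5,fy=2.5,interpolation=cv2.INTER_CUBIC); cv2.imwrite("pics/w8c.png",c[:,:,::-1])
```

```text
ee [636.7 125.1 156. ] jaw deg -79.4 down [ 0.  0. -1.] gap 66.1 t 15.6 below px [322. 191.]
```

View pics/w8c.png

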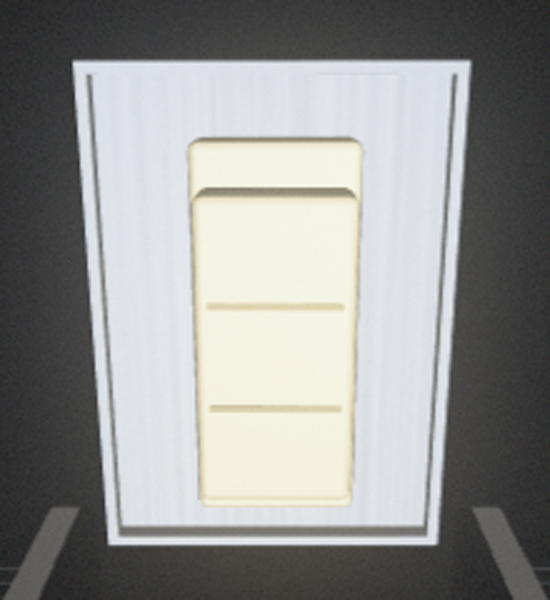

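```bash
cat >> h.py <<'E'
def rect4(z,pts,h,x0=0,y0=0,f=1):
    T=Ro.from_rotvec(z["rot"]).as_matrix()
    P=np.array([ray(z,x0+(u+.5)/f-.5,y0+(v+.5)/f-.5,h) for u,v in pts])*1e3
    print("centre",P.mean(0).round(1),"tool",((P.mean(0)-z["ee"]*1e3)@T).round(1),"sides",[np.linalg.norm(P[i]-P[i-1]).round(1) for i in range(4)],"deg",np.degrees(np.arctan2(*(P[2]+P[3]-P[0]-P[1])[[1,0]])).round(2))
E
python3 - <<'E'
from h import *
z=dict(np.load("w8.npz"))
rect4(z,[(192,196),(358,196),(351,498),(201,498)],.052,210,60,2.5)
rect4(z,[(188,141),(364,141),(352,506),(199,506)],.028,210,60,2.5)
rect4(z,[(72,60),(472,60),(438,545),(108,545)],.012,210,60,2.5)
E
```

```text
centre [636.7 126.6  52. ] tool [ -0.3 104.   -1.5] sides [np.float64(98.6), np.float64(48.5), np.float64(98.6), np.float64(49.5)] deg -169.21
centre [635.7 126.3  28. ] tool [  0.8 128.   -1.4] sides [np.float64(128.5), np.float64(55.2), np.float64(128.5), np.float64(55.6)] deg -169.46
centre [634.6 127.3  12. ] tool [  1.6 144.   -2.5] sides [np.float64(178.5), np.float64(129.0), np.float64(178.5), np.float64(129.1)] deg -169.34
```

The medium bar is within about 1 mm and 0.3° of the large bar. Next is the small cream bar.

{"method": "play_rows", "body": {
  "targets": [
    [[-2.46, 3.15, 0.15, 0.0736], [-2.46, 3.15, 0.15, 0.0736], [-2.46, 3.15, 0.15, 0.0736], [-2.46, 3.15, 0.15, 0.0736], [-2.46, 3.15, 0.15, 0.0736], [-2.46, 3.15, 0.15, 0.0736], [-2.46, 3.15, 0.15, 0.0736], [0, 0, 0, 0], [0, 0, 0, 0]]
  ],
  "gripper": 7.5
}}

```text
clock: 16.77
ee_pos: [0.4643, 0.3451, 0.1652]
tool_rot: [-0.664, 1.816, -1.818]
wrist_force: [0.1, -0.2, -0.8]
finger_gap: 0.0751
```

Run:
```python
from h import *
z=snap("w9")
```

```text
ee [464.3 345.1 165.2] jaw deg -49.9 down [-0.001 -0.002 -1.   ] gap 75.1 t 16.8 below px [321. 189.]
```

View pics/w9.png

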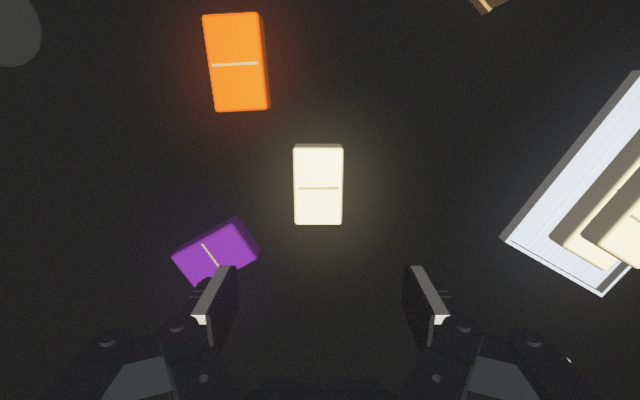

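Run:
```python
from h import *
z=dict(np.load("w9.npz"))
c=cv2.resize(z["p"][130:240,270:370],None,fx=5,fy=5,interpolation=cv2.INTER_CUBIC); cv2.imwrite("pics/w9c.png",c[:,:,::-1])
rect4(z,[(293,148),(343.5,148),(342,224.5),(295,224.5)],.024)
rect4(z,[(219,110),(254,216),(258,256),(170,255)],.024)
```

```text
centre [464.  348.4  24. ] tool [ -2.2 141.2  -2.8] sides [np.float64(70.0), np.float64(42.8), np.float64(70.0), np.float64(43.0)] deg -139.8
centre [391.8 397.7  24. ] tool [ 21.3 141.2 -87. ] sides [np.float64(144.8), np.float64(95.4), np.float64(40.5), np.float64(83.1)] deg -158.47
```

View pics/w9c.png

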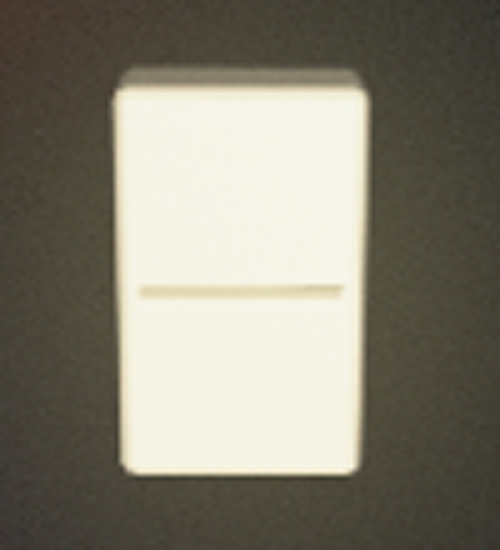

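{"method": "play_rows", "body": {
  "targets": [
    [[0, 0, -4.5, 0], [0, 0, -4.5, 0], [0, 0, -3.5, 0], [0, 0, -2, 0], [0, 0, -0.9, 0], [0, 0, -0.4, 0], [0, 0, 0, 0]]
  ],
  "gripper": 7.0
}}

```text
clock: 17.7
ee_pos: [0.4652, 0.3459, 0.0097]
tool_rot: [-0.66, 1.816, -1.815]
wrist_force: [-0.9, 0.1, 0.0]
finger_gap: 0.07
```

{"method": "play_rows", "body": {
  "targets": [
    [[0, 0, 0, 0], [0, 0, 0, 0], [0, 0, 0, 0], [0, 0, 0, 0], [0, 0, 0, 0]]
  ],
  "gripper": 4.0
}}

```text
clock: 18.32
ee_pos: [0.4652, 0.3461, 0.0098]
tool_rot: [-0.66, 1.816, -1.814]
wrist_force: [0.2, 0.3, 6.2]
finger_gap: 0.0433
```

Run:
```python
from h import *
z=snap("w10")
c=cv2.resize(z["p"][190:400,210:430],None,fx=2.5,fy=2.5,interpolation=cv2.INTER_CUBIC); cv2.imwrite("pics/w10c.png",c[:,:,::-1])
```

```text
ee [465.2 346.1   9.8] jaw deg -49.9 down [ 0.002  0.001 -1.   ] gap 43.3 t 18.3 below px [323. 284.]
```

View pics/w10c.png

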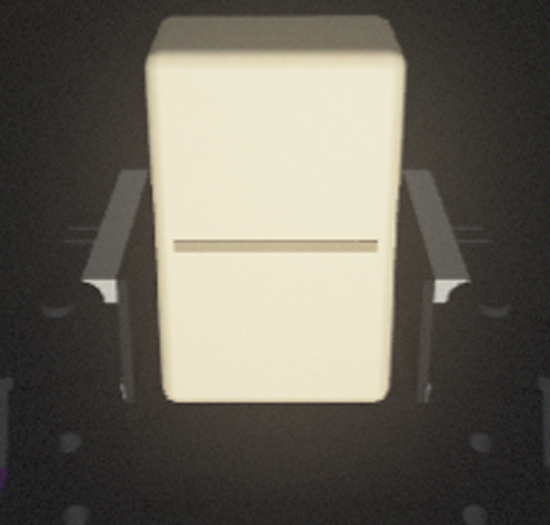

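Run:
```python
from h import *
z=dict(np.load("w10.npz")); T=Ro.from_rotvec(z["rot"]).as_matrix()
print(((ray(z,319.6,287.9,.024)-z["ee"])@T*1e3).round(1))
rect4(z,[(146,56),(405,56),(389,402),(162,402)],.024,210,190,2.5)
```

```text
[ -0.4 -14.2  -1.5]
centre [465.1 347.8  24. ] tool [ -1.1 -14.2  -1.4] sides [np.float64(70.3), np.float64(42.5), np.float64(70.3), np.float64(43.4)] deg -139.87
```

{"method": "play_rows", "body": {
  "targets": [
    [[0, 0, 3, 0], [0, 0, 5, 0], [0, 0, 5, 0], [2.14, -2.76, 0, -0.0644], [2.14, -2.76, 0, -0.0644], [2.14, -2.76, 0, -0.0644], [2.14, -2.76, 0, -0.0644], [2.14, -2.76, 0, -0.0644], [2.14, -2.76, 0, -0.0644], [2.14, -2.76, 0, -0.0644], [2.14, -2.76, 0, -0.0644], [0, 0, 0, 0]]
  ]
}}

```text
clock: 19.88
ee_pos: [0.6363, 0.1225, 0.1372]
tool_rot: [-0.195, 2.127, -2.128]
wrist_force: [0.3, 0.1, -1.5]
finger_gap: 0.0427
```

{"method": "play_rows", "body": {
  "targets": [
    [[0, 0, -3, 0], [0, 0, -2.5, 0], [0, 0, -0.8, 0], [0, 0, 0, 0], [0, 0, 0, 0]]
  ]
}}

```text
clock: 20.5
ee_pos: [0.6363, 0.1252, 0.0771]
tool_rot: [-0.195, 2.124, -2.123]
wrist_force: [0.3, 0.1, -1.1]
finger_gap: 0.0429
```

{"method": "play_rows", "body": {
  "targets": [
    [[0, 0, -0.8, 0], [0, 0, -0.5, 0], [0, 0, -0.15, 0], [0, 0, 0, 0], [0, 0, 0, 0]]
  ]
}}

```text
clock: 21.12
ee_pos: [0.6359, 0.1248, 0.0619]
tool_rot: [-0.196, 2.124, -2.124]
wrist_force: [-2.6, -0.6, 5.3]
finger_gap: 0.0428
```

{"method": "play_rows", "body": {
  "targets": [
    [[0, 0, 0.02, 0], [0, 0, 0, 0], [0, 0, 0, 0], [0, 0, 0, 0], [0, 0, 1, 0], [0, 0, 3, 0], [0, 0, 4, 0], [0, 0, 4, 0], [0, 0, 0, 0], [0, 0, 0, 0]]
  ],
  "gripper": 6.2
}}

```text
clock: 22.38
ee_pos: [0.6357, 0.1248, 0.1812]
tool_rot: [-0.196, 2.125, -2.125]
wrist_force: [0.0, 0.0, -0.1]
finger_gap: 0.0619
```

Run:
```python
from h import *
z=snap("w11")
c=cv2.resize(z["p"][60:300,210:430],None,fx=2.5,fy=2.5,interpolation=cv2.INTER_CUBIC); cv2.imwrite("pics/w11c.png",c[:,:,::-1])
```

```text
ee [635.7 124.8 181.2] jaw deg -79.4 down [ 0. -0. -1.] gap 61.9 t 22.4 below px [321. 183.]
```

View pics/w11c.png

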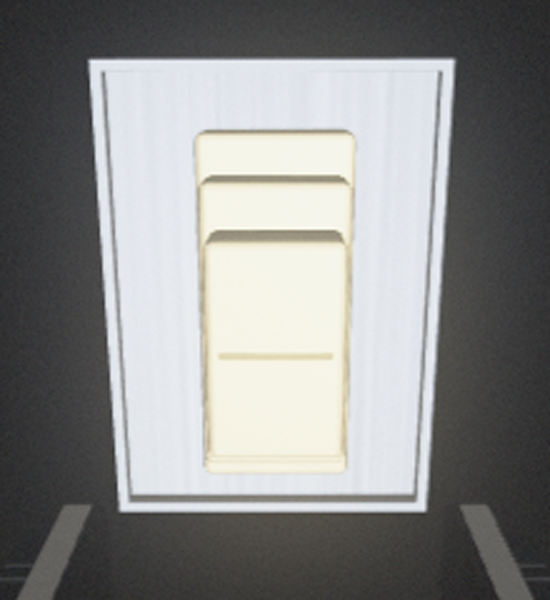

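Run:
```python
from h import *
z=dict(np.load("w11.npz"))
rect4(z,[(204,242),(348,242),(344,457),(209,457)],.076,210,60,2.5)
rect4(z,[(198,182),(352,182),(347.5,464),(205,464)],.052,210,60,2.5)
rect4(z,[(194,134),(356,134),(346,472),(205,472)],.028,210,60,2.5)
rect4(z,[(88,58),(456,58),(427,513),(118,513)],.012,210,60,2.5)
```

```text
centre [636.1 126.1  76. ] tool [ -0.6 105.2  -1.3] sides [np.float64(70.5), np.float64(43.0), np.float64(70.5), np.float64(44.0)] deg -169.25
centre [636.4 126.4  52. ] tool [ -0.9 129.2  -1.4] sides [np.float64(99.5), np.float64(49.3), np.float64(99.5), np.float64(51.0)] deg -169.14
centre [635.5 126.3  28. ] tool [-1.000e-01  1.532e+02 -1.600e+00] sides [np.float64(127.8), np.float64(55.4), np.float64(127.8), np.float64(55.1)] deg -169.31
centre [634.2 127.3  12. ] tool [  1.  169.2  -2.7] sides [np.float64(179.5), np.float64(129.0), np.float64(179.5), np.float64(129.6)] deg -169.4
```

The small bar is within about 0.5 mm of the medium. Now the cork on the lid.

{"method": "play_rows", "body": {
  "targets": [
    [[0, 0, 3, 0], [0.06, -3.13, 2, -0.1303], [0.06, -3.13, 0, -0.1303], [0.06, -3.13, 0, -0.1303], [0.06, -3.13, 0, -0.1303], [0.06, -3.13, 0, -0.1303], [0.06, -3.13, 0, -0.1303], [0.06, -3.13, 0, -0.1303], [0.06, -3.13, 0, -0.1303], [0, 0, 0, 0], [0, 0, 0, 0]]
  ],
  "gripper": 7.0
}}

```text
clock: 23.8
ee_pos: [0.6403, -0.125, 0.2299]
tool_rot: [-0.779, -1.712, 1.712]
wrist_force: [1.3, 0.0, 0.1]
finger_gap: 0.0701
```

Run:
```python
from h import *
z=snap("w12")
```

```text
ee [ 640.3 -125.   229.9] jaw deg -139.1 down [-0.002  0.001 -1.   ] gap 70.1 t 23.8 below px [320. 170.]
```

View pics/w12.png

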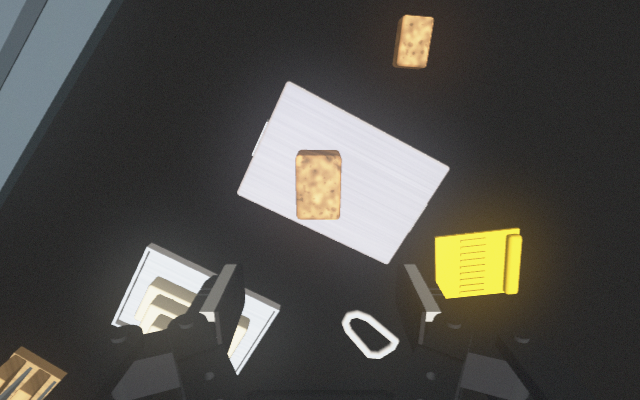

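Run:
```python
from h import *
z=dict(np.load("w12.npz"))
c=cv2.resize(z["p"][135:235,270:370],None,fx=5,fy=5,interpolation=cv2.INTER_CUBIC); cv2.imwrite("pics/w12c.png",c[:,:,::-1])
rect4(z,[(295.5,157),(341.5,157),(340,219.5),(296.5,219.5)],.090)
P=deproj(z,z["d"],*np.meshgrid(np.arange(305,333),np.arange(165,212))); print("cork top z",np.median(P[...,2]))
t=dict(np.load("top0.npz")); P=deproj(t,t["d"],*np.meshgrid(np.arange(380,388),np.arange(161,167))); print("cork top z (top cam)",np.median(P[...,2]))
```

```text
centre [ 640.7 -123.1   90. ] tool [  0.9 139.9  -1.7] sides [np.float64(57.1), np.float64(39.1), np.float64(57.1), np.float64(39.4)] deg 130.67
cork top z 0.09081467193492374
cork top z (top cam) 0.08948948567140066
```

View pics/w12c.png

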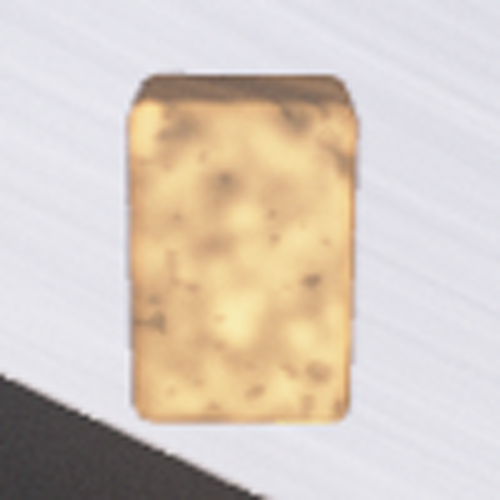

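Run:
```python
from h import *
z=dict(np.load("w12.npz"))
rect4(z,[(129,99),(358,99),(350,421),(134,421)],.090,270,135,5)
P=np.array([.641,-.1258,0]);T=Ro.from_rotvec(z["rot"]).as_matrix(); print(((P-z["ee"])@T*1e3)[[0,2]])
```

```text
centre [ 641.8 -124.    90. ] tool [ -0.5 139.9  -1.9] sides [np.float64(58.6), np.float64(38.9), np.float64(58.6), np.float64(39.1)] deg 130.62
[-1.55158557 -0.2481894 ]
```

{"method": "play_rows", "body": {
  "targets": [
    [[0.14, -0.16, -4, 0], [0, 0, -4, 0], [0, 0, -3.5, 0], [0, 0, -2.5, 0], [0, 0, -1.2, 0], [0, 0, -0.8, 0], [0, 0, 0, 0], [0, 0, 0, 0]]
  ]
}}

```text
clock: 24.85
ee_pos: [0.6426, -0.1273, 0.0726]
tool_rot: [-0.785, -1.713, 1.712]
wrist_force: [0.6, -0.9, 0.6]
finger_gap: 0.07
```

{"method": "play_rows", "body": {
  "targets": [
    [[-0.08, 0.06, -0.4, 0], [0, 0, 0, 0], [0, 0, 0, 0]]
  ]
}}

```text
clock: 25.22
ee_pos: [0.6411, -0.1267, 0.0672]
tool_rot: [-0.783, -1.712, 1.712]
wrist_force: [-0.3, -0.5, 0.3]
finger_gap: 0.0698
```

{"method": "play_rows", "body": {
  "targets": [
    [[0, 0, 0, 0], [0, 0, 0, 0], [0, 0, 0, 0], [0, 0, 0, 0], [0, 0, 0, 0]]
  ],
  "gripper": 3.6,
  "squeeze": 30
}}

```text
clock: 25.85
ee_pos: [0.6413, -0.1267, 0.0674]
tool_rot: [-0.783, -1.712, 1.712]
wrist_force: [0.2, -1.0, 1.1]
finger_gap: 0.0394
```

Run:
```python
from h import *
z=snap("w13")
c=cv2.resize(z["p"][190:400,210:430],None,fx=2.5,fy=2.5,interpolation=cv2.INTER_CUBIC); cv2.imwrite("pics/w13c.png",c[:,:,::-1])
```

```text
ee [ 641.3 -126.7   67.4] jaw deg -139.2 down [ 0. -0. -1.] gap 39.4 t 25.9 below px [321. 230.]
```

View pics/w13c.png

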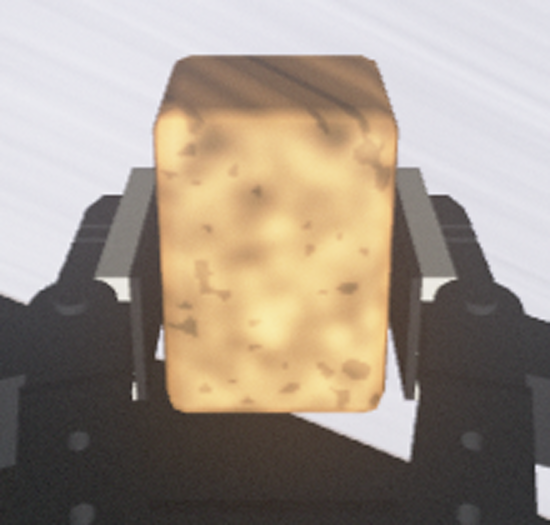

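Run:
```python
from h import *
z=dict(np.load("w13.npz"))
rect4(z,[(153,112),(398,112),(384,411),(168,411)],.090,210,190,2.5)
```

```text
centre [ 640.7 -125.4   90. ] tool [  1.3 -22.6  -0.4] sides [np.float64(58.5), np.float64(38.4), np.float64(58.5), np.float64(38.8)] deg 130.97
```

{"method": "play_rows", "body": {
  "targets": [
    [[0, 0, 2, 0], [0, 0, 4, 0], [0, 0, 3, 0], [-0.06, 3.145, 0, 0.1304], [-0.06, 3.145, 0, 0.1304], [-0.06, 3.145, 0, 0.1304], [-0.06, 3.145, 0, 0.1304], [-0.06, 3.145, 0, 0.1304], [-0.06, 3.145, 0, 0.1304], [-0.06, 3.145, 0, 0.1304], [-0.06, 3.145, 0, 0.1304], [0, 0, 0, 0]]
  ]
}}

```text
clock: 27.4
ee_pos: [0.6362, 0.1272, 0.1585]
tool_rot: [-0.2, 2.123, -2.121]
wrist_force: [0.0, 0.3, -0.3]
finger_gap: 0.0396
```

{"method": "play_rows", "body": {
  "targets": [
    [[0, 0, -2.5, 0], [0, 0, -2, 0], [0, 0, -0.8, 0], [0, 0, 0, 0], [0, 0, 0, 0]]
  ]
}}

```text
clock: 28.02
ee_pos: [0.6368, 0.1248, 0.1053]
tool_rot: [-0.195, 2.124, -2.124]
wrist_force: [0.1, 0.2, -0.4]
finger_gap: 0.0393
```

{"method": "play_rows", "body": {
  "targets": [
    [[-0.03, 0, -1, 0], [0, 0, -0.6, 0], [0, 0, -0.25, 0], [0, 0, 0, 0], [0, 0, 0, 0]]
  ]
}}

```text
clock: 28.65
ee_pos: [0.6361, 0.125, 0.0857]
tool_rot: [-0.197, 2.124, -2.124]
wrist_force: [0.9, -0.8, -1.2]
finger_gap: 0.0393
```

{"method": "play_rows", "body": {
  "targets": [
    [[0, 0, -0.04, 0], [0, 0, 0, 0]]
  ]
}}

```text
clock: 28.9
ee_pos: [0.6361, 0.125, 0.0854]
tool_rot: [-0.197, 2.124, -2.124]
wrist_force: [-0.1, 0.8, 0.7]
finger_gap: 0.0399
```

{"method": "play_rows", "body": {
  "targets": [
    [[0, 0, 0, 0], [0, 0, 0, 0], [0, 0, 0, 0], [0, 0, 0, 0], [0, 0, 1, 0], [0, 0, 3, 0], [0, 0, 4, 0], [0, 0, 4, 0], [0, 0, 0, 0], [0, 0, 0, 0]]
  ],
  "gripper": 6.2
}}

```text
clock: 30.15
ee_pos: [0.636, 0.125, 0.2053]
tool_rot: [-0.197, 2.124, -2.124]
wrist_force: [0.9, 0.7, -0.7]
finger_gap: 0.062
```

Run:
```python
from h import *
z=snap("w14")
c=cv2.resize(z["p"][60:300,210:430],None,fx=2.5,fy=2.5,interpolation=cv2.INTER_CUBIC); cv2.imwrite("pics/w14c.png",c[:,:,::-1])
```

```text
ee [636.  125.  205.3] jaw deg -79.4 down [ 0.  0. -1.] gap 62.0 t 30.1 below px [321. 177.]
```

View pics/w14c.png

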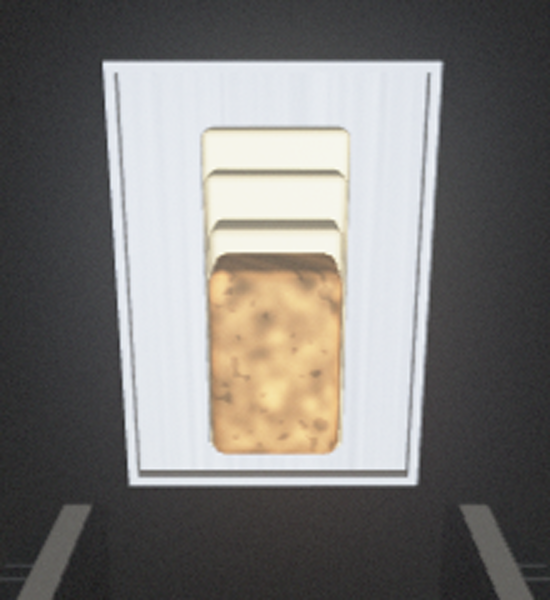

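Retreating to check with the fixed cameras.

{"method": "play_rows", "body": {
  "targets": [
    [[0, 0, 2, 0], [-2, 4.5, 1, 0], [-2, 4.5, 0, 0], [-3, 4.5, 0, 0], [-3, 4.5, 0, 0], [-3, 4.5, 0, 0], [-3, 4.5, 0, 0], [-3, 4.5, 0, 0], [0, 0, 0, 0], [0, 0, 0, 0]]
  ]
}}

```text
clock: 31.45
ee_pos: [0.4459, 0.4395, 0.2338]
tool_rot: [-0.2, 2.123, -2.127]
wrist_force: [0.7, -0.6, -0.2]
finger_gap: 0.062
```

Run:
```python
from h import *
z=dict(np.load("w14.npz"))
rect4(z,[(208,268),(343,268),(338,453),(213,453)],.108,210,60,2.5)
t=snap("t15","top"); s=snap("s15","side")
p,d=t["p"],t["d"]; 
def cen(u,v,r,h,tol):
    X,zm,g=topface(t,p,d,(u,v),r,h,tol=tol); print(zm.round(4),np.round(rectof(X),1),X.mean(0).round(4))
u,v=proj(t,[.636,.125,.108]).astype(int); print(u,v); cen(u,v,30,.108,80)
a=cv2.resize(p[125:215,240:330],None,fx=6,fy=6,interpolation=cv2.INTER_CUBIC); b=cv2.resize(s["p"][150:240,285:375],None,fx=6,fy=6,interpolation=cv2.INTER_CUBIC)
c=cv2.resize(np.hstack([a,b]),(800,400)); cv2.imwrite("pics/f15.png",c[:,:,::-1])
```

```text
centre [635.8 126.5 108. ] tool [-0.1 97.3 -1.5] sides [np.float64(59.3), np.float64(39.4), np.float64(59.3), np.float64(39.3)] deg -169.34
ee [445.9 439.5 233.8] jaw deg -79.4 down [-0.001 -0.002 -1.   ] gap 62.0 t 31.4 below px [176. 236.]
ee [446.5 439.  234.2] jaw deg -79.4 down [-0.001 -0.002 -1.   ] gap 61.9 t 31.5 below px [225. 185.]
290 162
0.1084 [634.1 123.6  59.6  39.6  10.5] [0.634  0.1234 0.108 ]
```

View pics/f15.png

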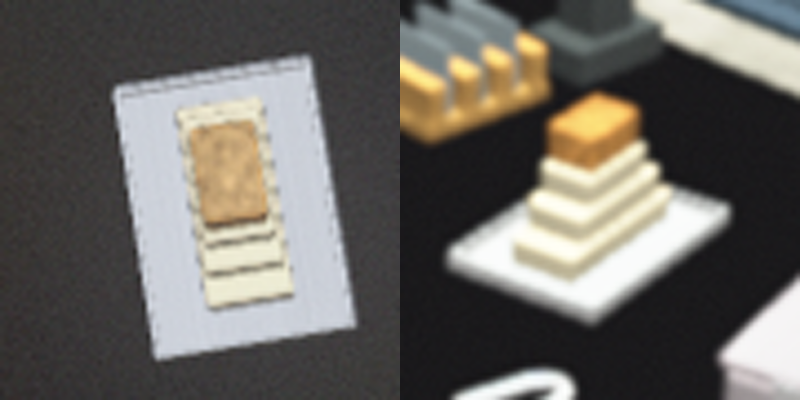

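View pics/t15.png

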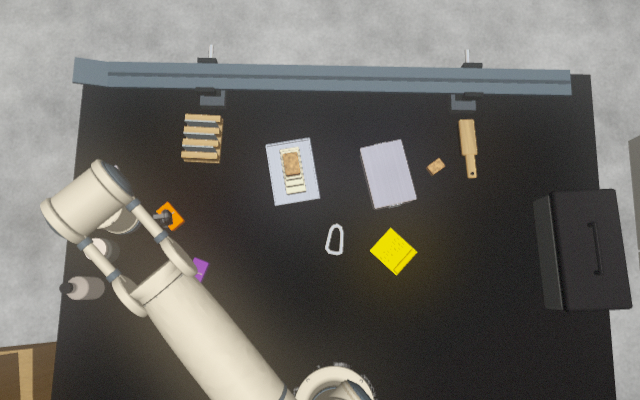

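Run:
```python
from plant import *
print(finish_job(), read_state()["clock"])
```

```text
the job is handed in; nothing more can be done
the job is handed in; nothing more can be done
```

The wax kit is packed as one pile in the tray: large bar, medium bar, small bar, then the larger cork from the lunch box lid. They were placed in that order, and the job was handed in at about 31.5 s of the 122 s allowed, with the gripper clear of everything.

- **Centring:** in the wrist camera, each layer is centred on the one beneath it to about 1 mm. The large bar sits about 1–2 mm off the tray's middle.
- **Alignment and height:** the pieces run within about 0.3° of the tray's long axis. The cork's top measures 108 mm above the shelf, as four flat layers should. The side view shows the pile standing level.
- **Other things:** the top view shows the lunch box, ice scraper, carabiner and brush looking unmoved, though I only compared the pictures by eye. The orange and purple bars and the smaller cork were not used.
- **Disagreement between cameras:** the wrist camera read about 3.5 mm too far in +y at viewing height. I corrected for this using the top camera and the pieces held in the jaws. The two cameras still differ by about 2–3 mm in absolute position, so the layer-to-layer figures are the ones to trust.
- **Forces:** the highest wrist force I saw was about 6 N.

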